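Let a sample lift down by its ratchet pawl and lock it

ROBOT

A 6-joint arm with a two-finger parallel gripper is mounted at the origin on a cart in front of the work surface, level with it; the furniture and walls round the work are solid. World frame = base frame: x ahead of the robot, y to its left, z up, the work surface at z = 0. Lengths are in m, angles in degrees, forces in N, time in s.
With the tool pointing down it reaches from about 0.35 to 0.975 m from the base axis. Payload 17.4 kg.
Tool frame: the origin (TCP) lies between the finger pads; the fingertips stand 11 mm ahead of it and the grasp point (between the pads) lies 8 mm behind it (r.finger_overhang is the distance from the TCP to the fingertips, in m); z points along the fingers, y is the direction in which the jaws open and shut (so a half turn about z gives the same grasp; the last joint's range is limited). The gripper opens to 85 mm and grips with 20 to 120 N. Pads are 22 mm wide; open, the fingers measure 114 mm over their backs; the gripper's body (76 mm by 85 mm) begins 54 mm behind the grasp point. The pads swing forward as they close: fully open they stand 13 mm farther back than shut.
Start: joints at [-77.166, 6.646, 82.598, -0, 90.757, -2.166], TCP at [0.175, -0.652, 0.242] pointing down, gripper open.
Joint ranges: [-162.19, 162.19], [-47.58, 125.68], [4.15, 143.07], [-65.23, 245.23], [0.69, 171.88], [-170.13, 170.13]. Speed limits (degrees/s): [108.29, 108.29, 127.2, 180, 180, 180].

INTERFACE

Orientations are given as [roll, pitch, yaw] about the fixed x, y, z axes, in that order (R = Rz(yaw) Ry(pitch) Rx(roll)).
In Python, from plant import r gives the robot as it stands.
- The arm moves only by the tool apply_moves, never from a script. Its argument "commands" is a list of rows, each an object of numbers: "dx", "dy", "dz": the shift along the tool's x, y, z in units of 150 mm (1.0 is 150 mm); "twist": the turn about the tool's z in units of pi/2 rad (1.0 is pi/2 rad); "claw": the gripper's target within -1 to 1 (shut at 1, half-way at 0, fully open at -1). In form: [{"dx": .., "dy": .., "dz": .., "twist": .., "claw": ..}, ...]. A call has exactly 8 rows; each row shifts and turns the pose as measured when the row begins, along the tool's axes as they then stand; what a row does not reach is not made up. A row lasts 1/10 s, in which the tool goes at most 50 mm and 8.59 degrees, less where a joint would pass 70% of its speed; a pose out of reach is approached as far as the arm can. A call with a number of a shift or a turn outside -1 to 1 is refused whole. A call with a gripper value outside its range is refused whole. The fingers move at their own pace and stop on an object; "grip_force" is the grip in N (left out, the last holds). Time passes only in rows, so rows that do not move let the fingers close, or fill a call up. It gives the time, the measured TCP pose, the force and the opening at its end, in the units of the state.
- r.state(): the state, without advancing time (a new reading comes with each control period).
- r.read_camera(name): name is "side" or "top" or "wrist"; returns a dict with "color" (420x560x3 uint8, red, green, blue), "vfov" (degrees; the focal length in pixels is half the picture's height over the tangent of half this angle, whatever the lens; pixels are square), "cx", "cy" (the principal point, pixels), "k1" (the pictures are not rectified: a ray, as slopes to the right and down, at radius r is drawn at 1 + k1 r^2 times it, then the intrinsics apply), "R" (3x3) and "t" (3): a world point X has camera coordinates R X + t. Camera axes: x right, y down, z forward; pixel columns grow to the right and rows downward; lengths in m; the calibration is good to about 2 mm. A picture is of the moment at which its call begins. There is no depth.
- r.sign_off(): hands the job in, once; it reports no verdict.
The state is a dict: "clock": time; "q": joint angles; "qvel": joint speeds; "effort": joint torques, N m; "eef_pos": TCP position; "eef_rot": TCP orientation; "force": force on the tool from outside, world axes, zero at the start; "torque": the same for the moment, N m; "grip_width": finger opening in m.
Only numpy, scipy, OpenCV 4.12 (cv2) and the standard library are available. Lean on these libraries where they do the work, as an engineer would, in place of code of your own. Each camera call takes 0.05 s, during which the arm holds its last target.

TASK

Without disturbing the other things on the worktop, let the sample lift down to the green clip: raise the red-knobbed pawl clear of the ratchet wheel so that the blue carriage sinks by itself, and drop the pawl back into the teeth so that the carriage stops with its black pointer level with the green clip, anywhere within the clip's height; the red-lidded jar stays standing on its table. Then lock the lift: turn the yellow knob clockwise until it stops.

Things in the scene. Friction and masses are not known exactly. Their poses are not given: they have to be found in the camera images.
- lift: Sample lift fixed on the worktop: grey base plate 120 x 330 x 12 mm, white gearbox 55 x 135 mm, its top at z = 128 mm, steel ratchet wheel (102 mm, 20 teeth) on its front, aluminium column 246 mm high with a blue carriage. Origin on the worktop under the gearbox's front face; x = to the lift's back (away from the robot at yaw 0), y = to its left seen from the robot (towards the carriage), z up.
- pawl_knob (a point): Centre of the upright red cylindrical knob, 18 mm in diameter, 26 mm high, at the free end of the pawl, a dark steel lever 12 mm wide. With the pawl down the knob spans z = 144 to 170 mm, the lever's top is at 140 mm, and this point is at x = -17, y = -115, z = 157 mm of the lift. Axes: the pawl's, equal to the lift's when the pawl is down.
- pawl (a joint): Pawl angle, rad: 0 = down in the teeth, grows as the knob is raised (stop at 0.45); clear of the teeth from 0.11. Hinge axis parallel to the lift's x, through its y = 15, z = 130 mm, so 130 mm to the left of and 27 mm below the knob's centre; the knob moves on an arc about it and tilts with the lever. Lifting takes 1 to 4 N; spring and weight drop the pawl when let go.
- carriage (a joint): How far the carriage has sunk in m: 0 at the start, lower stop 0.09. With the pawl raised it sinks by itself at about 10 mm/s, damped; when the pawl is dropped the carriage sinks on to the next tooth (teeth are 7.9 mm of carriage travel apart) and is held there. The ratchet lets the carriage be raised by hand.
- pointer (a point): Tip of the carriage's black triangular pointer, 10 mm high at its root, which points to the right (-y of the lift) at the scale plate and moves up and down with the carriage.
- clip_mid (a point): Middle of the front of the green clip, 26 mm wide and 36 mm high (18 mm above and below this point), fixed on the white scale plate beside the column. It marks where the pointer shall stop; it does not move in a run, and starts 30 to 65 mm below the pointer.
- lock_grip (a point): Point on the upright axis of the yellow lock knob on the gearbox's top, 12 mm below the top of its grip bar, which is 38 mm long, 13 mm wide and stands 26 mm proud of the round yellow flange below it (flange top at z = 146 mm). See lock for its direction. In the lift's frame at x = 27, y = -40, z = 160 mm.
- lock (a joint): Angle of the lock knob in rad: grows clockwise seen from above; 1.6 = tight against its stop, where it must end. At 0 the grip bar lies along the lift's x axis. It starts between 0.3 and 0.6 and stays where it is left (friction 0.06 N m).
- amber_bottle: Amber bottle with black cap, 58 mm in diameter, 132 mm high; bystander. Origin: centre of its foot.
- blue_jar: Sample jar with blue lid, 53 mm in diameter, 68 mm high; bystander. Origin: centre of its foot.
- wash: White wash bottle with red spout, 202 mm high, body 72 mm in diameter; bystander. Origin: under its middle.
- steel_scoop: Metal scoop, 228 x 68 x 49 mm; bystander. Origin: under its middle.
- jar_red: Sample jar with red lid, 53 mm in diameter, 68 mm high, standing loose on the carriage's square table (85 x 85 mm, its top 14 mm above the pointer's tip) and riding down with it. Origin: centre of its foot.
Not all that is in view belongs to the job. Of the things like the jar_red, leave any that is turquoise; of the rest the smaller one is meant.

How it is judged (in metres and radians):
On the way, in this order (a step that is already met when the one before it is completed fails the run):
1. the pawl is raised clear of the teeth and the carriage has begun to sink (value of joint pawl above 0.1 rad and value of joint carriage above 0.004 m), for 0.1 s.
2. the pawl is back in the teeth and the carriage is held with its pointer level with the green clip (value of joint pawl below 0.05 rad and z of pointer in the frame of clip_mid between -0.019 and 0.019 m and velocity of joint carriage below 0.002 m/s), for 0.3 s.
3. the yellow lock knob is tight against its stop (value of joint lock above 1.45 rad), for 0.1 s.
At the end, for the whole second after the job is handed in: The pawl is down in the teeth (joint below 0.05 rad), the carriage stands still with its pointer within 19 mm in height of the green clip's middle, and the yellow knob is turned clockwise to within 0.15 rad of its stop. The red-lidded jar still stands upright on the carriage's table (all of step 2 and velocity of joint carriage above -0.002 m/s and value of joint lock above 1.45 rad and angle between jar_red's own z axis and vertical below 0.15 rad and z of jar_red in the frame of pointer above 0.006 m); the robot touches nothing.
It fails at once if a bystander is moved by more than 40 mm (distance of any of amber_bottle, blue_jar, wash, steel_scoop from where it was at the start of the episode above 0.04 m).
It fails at once if the red-lidded jar is tipped or falls off the carriage's table (angle between jar_red's own z axis and vertical above 0.3 rad or z of jar_red in the frame of pointer below 0 m).
It also fails if it takes over 58 s, if anything falls off the work surface, if the arm or the gripper's body presses on something with over 40 N, if the wrist force passes 120 N, or if a joint passes its speed limit or range.

## Working session

There is one attempt and no reset: what is moved stays moved. The work goes in short steps, Python scripts to look and compute and a tool call to move; the robot and the scene stay as the last step left them, time stands still between calls to the robot, and variables do not carry over. Pictures are saved under pics/ and viewed, and the job is handed in when it is done.

Besides the shell and the picture viewer there is one more tool, called after "Call:" by a JSON object that holds its "op" and its "data". apply_moves: Moves the arm, as the interface text tells. Its arguments: {"type":"object","properties":{"commands":{"type":"array","items":{"type":"object","properties":{"dx":{"type":"number","minimum":-1,"maximum":1},"dy":{"type":"number","minimum":-1,"maximum":1},"dz":{"type":"number","minimum":-1,"maximum":1},"twist":{"type":"number","minimum":-1,"maximum":1},"claw":{"type":"number"}}}},"grip_force":{"type":"number"}},"required":["commands"]}

```bash
ls; mkdir -p pics; python3 - <<'E'
from plant import r
import cv2,pickle
print(r.state(), r.finger_overhang)
d={}
for n in ["side","top","wrist"]:
    c=r.read_camera(n); d[n]=c
    cv2.imwrite(f"pics/{n}0.png",c["color"][:,:,::-1])
    print(n,{k:c[k] for k in c if k!="color"})
pickle.dump(d,open("d0.pkl","wb"))
E
```

```text
pics
{'clock': 0.0, 'q': array([-7.71671738e+01,  6.67254716e+00,  8.26375558e+01,  1.31277585e-03,
        9.07574629e+01, -2.16382070e+00]), 'qvel': array([-0.06014075,  0.07338708,  0.01656255, -0.03781106, -0.02349706,
        0.09037906]), 'effort': array([-4.57533431e-03, -7.31984425e+01, -6.32494068e+01, -2.80506392e-04,
        6.30341689e-03,  1.04229849e-05]), 'eef_pos': array([ 0.17464087, -0.65181309,  0.24156112]), 'eef_rot': array([-1.79932532e+02, -3.86281743e-03,  1.49966612e+01]), 'force': array([-0.09686045, -0.48109852, -0.4224561 ]), 'torque': array([ 0.04422065, -0.04110555,  0.03978654]), 'grip_width': 0.08577178810896556} 0.011
side {'vfov': 46.9402083096156, 'cx': 287.3602205436656, 'cy': 214.03630272663653, 'k1': 0.05041475224262099, 'R': array([[-0.85311673, -0.52170598,  0.00383573],
       [-0.31431571,  0.50808713, -0.80190592],
       [ 0.41641023, -0.68532499, -0.59743801]]), 't': array([0.5327225 , 0.20362571, 1.76334163])}
top {'vfov': 55.79231868615321, 'cx': 283.34926609909013, 'cy': 217.4850790865197, 'k1': 0.03166856455318889, 'R': array([[-0.00176027, -0.99999429,  0.00288639],
       [-0.98076392,  0.00116301, -0.19519422],
       [ 0.19518975, -0.00317446, -0.98076036]]), 't': array([0.11273552, 0.53344003, 1.57269025])}
wrist {'vfov': 65.11536899529546, 'cx': 279.892668900541, 'cy': 209.95948469699673, 'k1': -0.07834204344459013, 'R': array([[ 2.59129836e-01, -9.65842127e-01,  8.44956585e-04],
       [-9.26510716e-01, -2.48330144e-01,  2.82683628e-01],
       [-2.72817928e-01, -7.40346235e-02, -9.59212830e-01]]), 't': array([-0.67457293, -0.03577889,  0.37832498])}
```

View pics/side0.png

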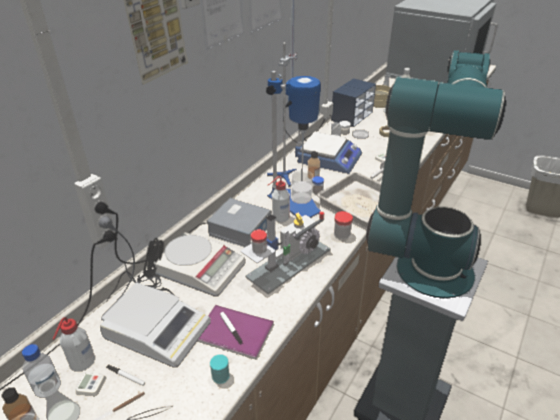

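View pics/top0.png

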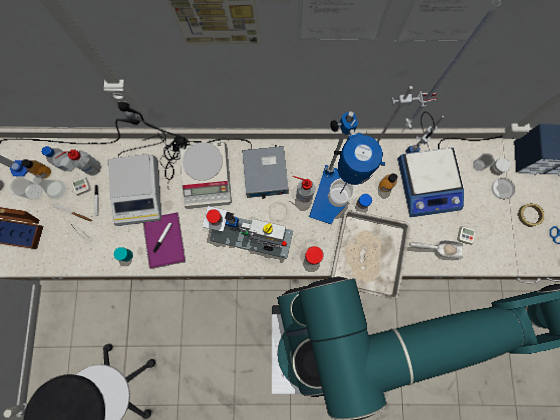

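View pics/wrist0.png

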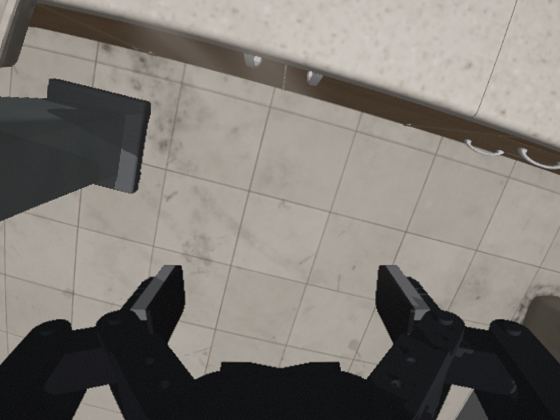

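The side view shows the lift near (290,260), with a red-lidded jar on its carriage at (259,240), a second red-lidded jar at (344,222) and a turquoise one at (219,368). I'll enlarge the lift.

```bash
cat > h.py <<'E'
import cv2,numpy as np,pickle
def K(c):
    h,w=c["color"].shape[:2]; f=h/2/np.tan(np.radians(c["vfov"]/2)); return f
def ray(c,u,v):
    f=K(c); xd=np.array([(u-c["cx"])/f,(v-c["cy"])/f]); rd=np.hypot(*xd); rr=rd
    for _ in range(30): rr=rd/(1+c["k1"]*rr*rr)
    x=xd*(rr/rd if rd>0 else 1)
    R=np.array(c["R"]); d=R.T@np.array([x[0],x[1],1]); o=-R.T@np.array(c["t"])
    return o,d/np.linalg.norm(d)
def proj(c,X):
    p=np.array(c["R"])@np.array(X)+np.array(c["t"]); s=p[:2]/p[2]; s=s*(1+c["k1"]*(s@s)); return s*K(c)+[c["cx"],c["cy"]]
def atz(c,u,v,z):
    o,d=ray(c,u,v); return o+d*(z-o[2])/d[2]
def tri(obs):
    A=np.zeros((3,3));b=np.zeros(3);L=[]
    for c,u,v in obs:
        o,d=ray(c,u,v);P=np.eye(3)-np.outer(d,d);A+=P;b+=P@o;L.append((P,o))
    X=np.linalg.solve(A,b); return X,[float(np.linalg.norm(P@(X-o))) for P,o in L]
def crop(c,x0,y0,x1,y1,s,fn):
    cv2.imwrite(fn,cv2.resize(c["color"][y0:y1,x0:x1,::-1],None,fx=s,fy=s,interpolation=cv2.INTER_CUBIC))
E
python3 - <<'E'
from h import *
d=pickle.load(open("d0.pkl","rb"))
crop(d["side"],230,190,365,291,5.9,"pics/s0c.png")
crop(d["top"],190,180,340,290,5.3,"pics/t0c.png")
E
```

```text
(no output)
```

View pics/s0c.png

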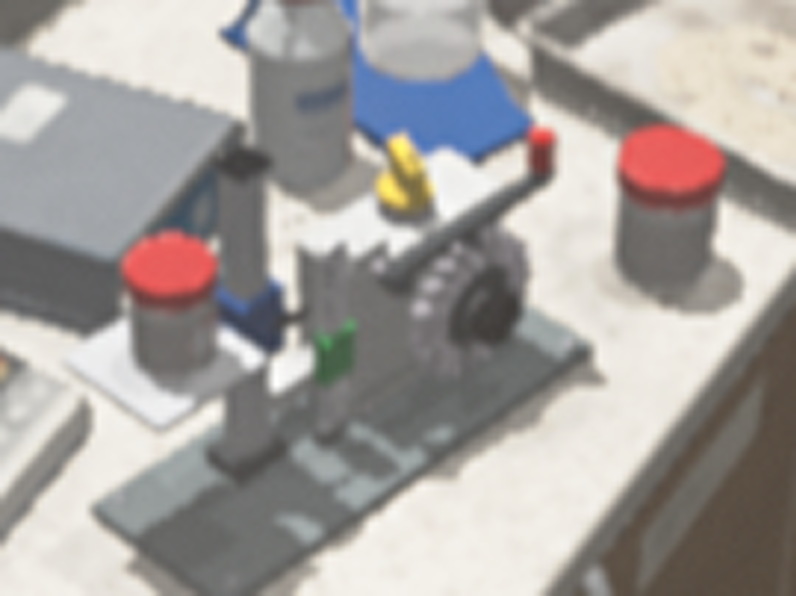

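View pics/t0c.png

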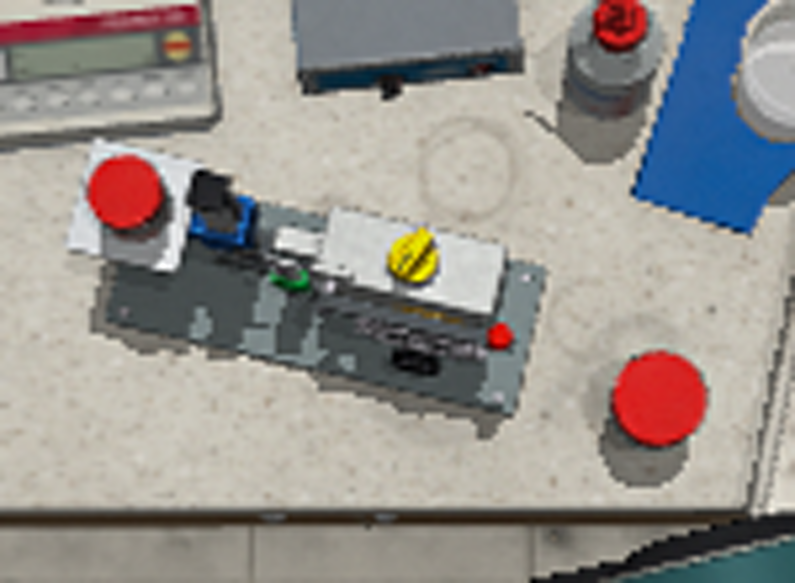

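Enlarged crops:
- **Side view:** the pawl knob's centre is at (321.7,215.8), the yellow knob at about (298,219), the green clip at about (287,249) and the pointer at about (280,244).
- **Top view:** the red knob is at (284.3,243.6) and the yellow knob at (268.3,228.5).
- **Jars:** the red-lidded jar on the table (top 213,216) is the smaller of the two and stands on the carriage, so it is the one meant. The one at (314,255) is bigger and not turquoise. I leave the turquoise one at (123,255) alone.

```bash
python3 - <<'E'
from h import *
d=pickle.load(open("d0.pkl","rb")); S,T=d["side"],d["top"]
s=lambda u,v:(S,230+u/5.9,190+v/5.9); t=lambda u,v:(T,190+u/5.3,180+v/5.3)
print("knobtop",tri([s(541,133),t(500,337)]))
print("lock top",tri([s(402,142),t(425,237)]), tri([s(425,190),t(405,272)]))
print("jar lid",tri([s(171,247),t(125,190)]))
# plate corners from top at z=.012
for p in [(545,267),(512,417),(105,325)]: print(atz(*t(*p),0.012))
# gearbox top corners z=.128
for p in [(330,207),(507,243),(495,313),(322,262)]: print(atz(*t(*p),0.128))
print("clip",tri([s(336,350),t(291,277)]),"pointer",tri([s(300,318),t(262,262)]))
E
```

```text
knobtop (array([0.41138971, 0.10902696, 0.16836075]), [0.0006737960191932725, 0.0006737960191932562])
lock top (array([0.48174408, 0.16178114, 0.16779408]), [0.0011020617892228122, 0.0011020617892228588]) (array([0.45813559, 0.17613135, 0.14993758]), [0.0024028689490162296, 0.002402868949016227])
jar lid (array([0.50834514, 0.36923192, 0.21513669]), [0.0007361998658308252, 0.0007361998658310131])
[0.48673732 0.07234405 0.012     ]
[0.3688267  0.09873183 0.012     ]
[0.44130224 0.41671843 0.012     ]
[0.51245903 0.23336292 0.128     ]
[0.48540961 0.10326996 0.128     ]
[0.43365629 0.11216099 0.128     ]
[0.47147318 0.23865374 0.128     ]
clip (array([0.46629954, 0.2648567 , 0.08237697]), [0.0015257928845785096, 0.001525792884578413]) pointer (array([0.47537831, 0.28456321, 0.11665909]), [0.0020636418714667713, 0.002063641871466865])
```

Call:
{"op": "apply_moves", "data": {"commands": [{"dx": 0.2,"dy": -0.24,"dz": -0.06,"twist": 0,"claw": -1},{"dx": 0.2,"dy": -0.24,"dz": -0.06,"twist": 0,"claw": -1},{"dx": 0.2,"dy": -0.24,"dz": -0.06,"twist": 0,"claw": -1},{"dx": 0.2,"dy": -0.24,"dz": -0.06,"twist": 0,"claw": -1},{"dx": 0.2,"dy": -0.24,"dz": -0.06,"twist": 0,"claw": -1},{"dx": 0.2,"dy": -0.24,"dz": -0.06,"twist": 0,"claw": -1},{"dx": 0.2,"dy": -0.24,"dz": -0.06,"twist": 0,"claw": -1},{"dx": 0.2,"dy": -0.24,"dz": -0.06,"twist": 0,"claw": -1}]}}

```text
clock: 0.95
eef_pos: [0.3336, -0.3027, 0.3114]
eef_rot: [-179.5, 0.0, 14.6]
force: [0.5, -0.7, 0.0]
grip_width: 0.0855
```

Call:
{"op": "apply_moves", "data": {"commands": [{"dx": 0.1,"dy": -0.26,"dz": 0,"twist": 0,"claw": -1},{"dx": 0.1,"dy": -0.26,"dz": 0,"twist": 0,"claw": -1},{"dx": 0.1,"dy": -0.26,"dz": 0,"twist": 0,"claw": -1},{"dx": 0.1,"dy": -0.26,"dz": 0,"twist": 0,"claw": -1},{"dx": 0.1,"dy": -0.26,"dz": 0,"twist": 0,"claw": -1},{"dx": 0.1,"dy": -0.26,"dz": 0,"twist": 0,"claw": -1},{"dx": 0.1,"dy": -0.26,"dz": 0,"twist": 0,"claw": -1},{"dx": 0.1,"dy": -0.26,"dz": 0,"twist": 0,"claw": -1}]}}

```text
clock: 1.75
eef_pos: [0.3699, 0.0431, 0.3153]
eef_rot: [-179.6, -0.2, 14.5]
force: [0.7, -0.6, 0.6]
grip_width: 0.0855
```

Call:
{"op": "apply_moves", "data": {"commands": [{"dx": 0,"dy": 0,"dz": 0,"twist": -0.09,"claw": -0.6},{"dx": 0,"dy": 0,"dz": 0,"twist": -0.09,"claw": -0.6},{"dx": 0,"dy": 0,"dz": 0,"twist": -0.09,"claw": -0.6},{"dx": 0,"dy": 0,"dz": 0,"twist": -0.09,"claw": -0.6},{"dx": 0,"dy": 0,"dz": 0,"twist": -0.09,"claw": -0.6},{"dx": 0,"dy": 0,"dz": 0,"twist": -0.09,"claw": -0.6},{"dx": 0,"dy": 0,"dz": 0,"twist": -0.09,"claw": -0.6},{"dx": 0,"dy": 0,"dz": 0,"twist": -0.06,"claw": -0.6}]}}

```text
clock: 2.55
eef_pos: [0.3687, 0.05, 0.3142]
eef_rot: [-179.9, -0.5, 79.3]
force: [-0.9, -0.6, -0.3]
grip_width: 0.0679
```

```bash
cat > snap.py <<'E'
import sys
from plant import r
from h import *
k=sys.argv[1]; d={}
for n in sys.argv[2:]:
    c=r.read_camera(n); d[n]=c
    cv2.imwrite(f"pics/{n}{k}.png",c["color"][:,:,::-1])
pickle.dump(d,open(f"d{k}.pkl","wb"))
s=r.state(); print(s["clock"],s["eef_pos"],s["eef_rot"],s["force"],s["torque"],s["grip_width"])
E
python3 snap.py 1 wrist
```

```text
2.6 [0.36868891 0.04993578 0.31416712] [-179.94675769   -0.47680727   79.63136292] [-0.09684085 -0.72834033 -0.31735416] [-0.01022327  0.02850176  0.01171409] 0.06811987526027162
```

View pics/wrist1.png

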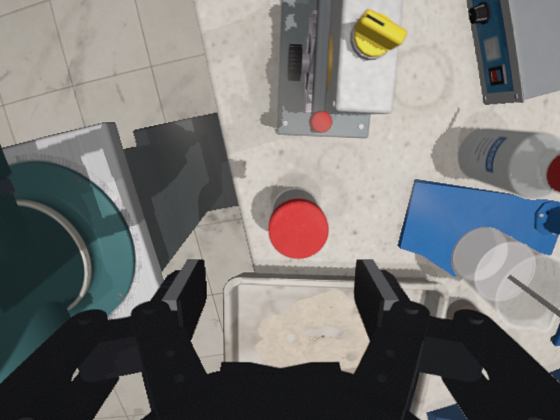

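The wrist view shows the red pawl knob at (321,122), the yellow lock knob at (380,33), the larger red jar at (298,228) and the lift's base-plate end at (278–368,135).

```bash
python3 - <<'E'
from h import *
d=pickle.load(open("d1.pkl","rb"))
crop(d["wrist"],260,0,440,140,4.4,"pics/w1c.png")
E
```

```text
(no output)
```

View pics/w1c.png

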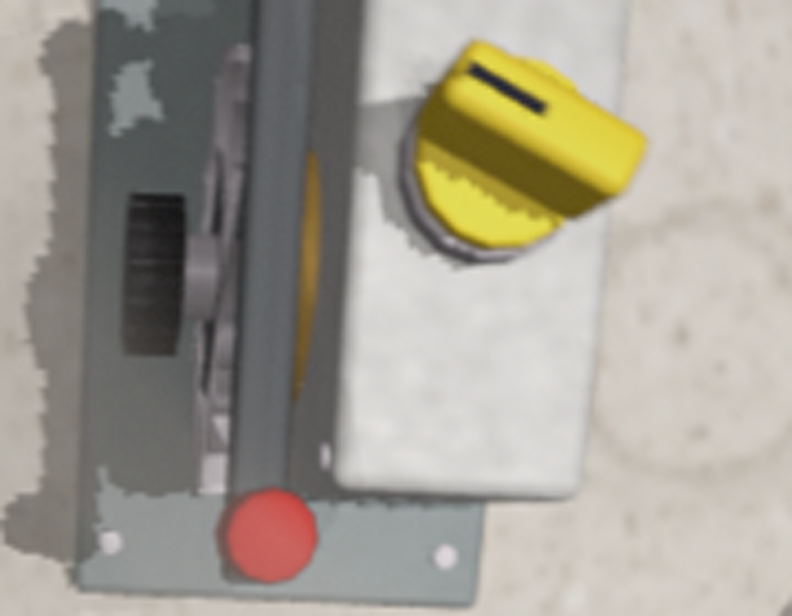

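```bash
python3 - <<'E'
from h import *
W=pickle.load(open("d1.pkl","rb"))["wrist"]; d=pickle.load(open("d0.pkl","rb")); S,T=d["side"],d["top"]
w=lambda u,v:(W,260+u/4.4,v/4.4)
s=lambda u,v:(S,230+u/5.9,190+v/5.9); t=lambda u,v:(T,190+u/5.3,180+v/5.3)
k=atz(*w(269,535),.17);print("knob z.17",k)
print(tri([w(269,535),s(541,133),t(500,337)]),tri([w(269,535),s(541,133)]))
L=atz(*w(546,117),.172);print("lock",L)
a,b=atz(*w(463,70),.172),atz(*w(629,168),.172);print("bar ang",np.degrees(np.arctan2(*(b-a)[1::-1])),np.linalg.norm(b-a))
p,q=atz(*w(360,50),.128),atz(*w(337,480),.128);v=p-q;print("gearbox yaw",np.degrees(np.arctan2(v[1],v[0]))-90, p)
p,q=atz(*w(95,30),.012),atz(*w(80,585),.012);v=p-q;print("plate yaw",np.degrees(np.arctan2(v[1],v[0]))-90)
v=(L-k)[:2];print("k->l yaw",np.degrees(np.arctan2(v[1],v[0])-np.arctan2(75,44)),np.linalg.norm(v),np.hypot(44,75))
yaw=np.radians(-12.5)
c,sn=np.cos(yaw),np.sin(yaw);R=np.array([[c,-sn],[sn,c]])
print("orig",k[:2]-R@[-.017,-.115],L[:2]-R@[.027,-.04])
E
```

```text
knob z.17 [0.4149697 0.1099556 0.17     ]
(array([0.41270926, 0.10921183, 0.16819715]), [0.0025488962963442444, 0.000599223175323031, 0.0019633001266884035]) (array([0.41373075, 0.10929905, 0.16812837]), [0.0015644125900226946, 0.0015644125900225604])
lock [0.47428357 0.17275887 0.172     ]
bar ang -37.37879833050545 0.03418649270666489
gearbox yaw -11.813771956200725 [0.45327011 0.19988496 0.128     ]
plate yaw -12.255618547430743
k->l yaw -12.964532026854805 0.08638509886737034 86.95401083331349
orig [0.45645729 0.21855017] [0.45658116 0.21765458]
```

```bash
python3 - <<'E'
from h import *
d=pickle.load(open("d0.pkl","rb"))
crop(d["side"],262,225,302,265,14,"pics/s0d.png")
crop(d["top"],215,205,265,245,14,"pics/t0d.png")
E
```

```text
(no output)
```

View pics/s0d.png

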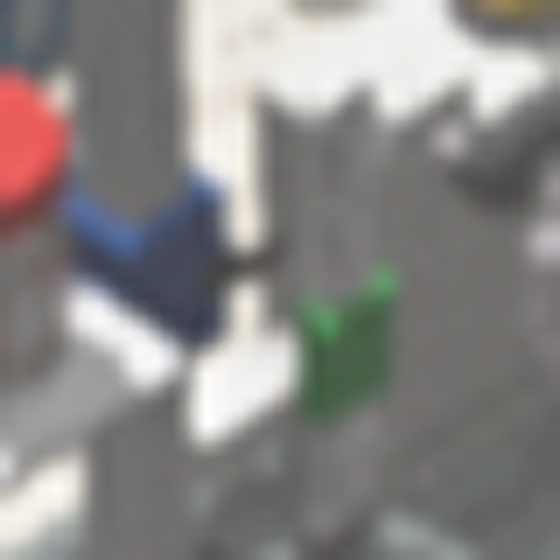

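View pics/t0d.png

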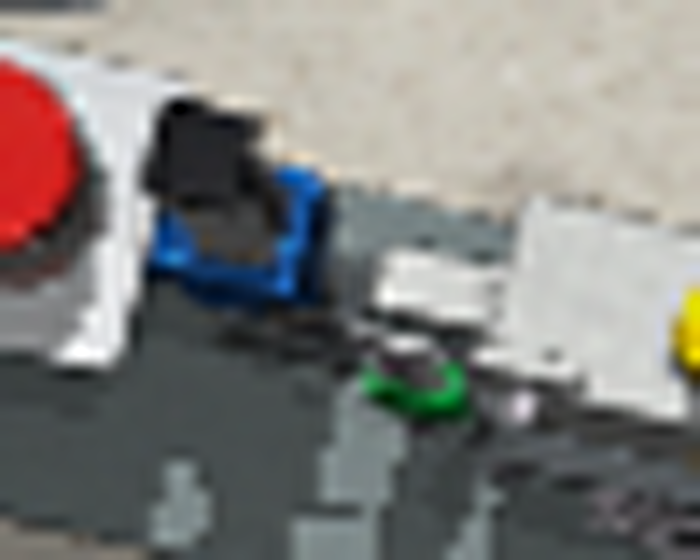

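Call:
{"op": "apply_moves", "data": {"commands": [{"dx": 0.18,"dy": -0.03,"dz": 0,"twist": 0.02,"claw": -0.5},{"dx": 0.18,"dy": -0.03,"dz": 0,"twist": 0,"claw": -0.5},{"dx": 0.18,"dy": -0.03,"dz": 0,"twist": 0,"claw": -0.5},{"dx": 0.18,"dy": -0.03,"dz": 0,"twist": 0,"claw": -0.5},{"dx": 0.18,"dy": -0.03,"dz": 0,"twist": 0,"claw": -0.5},{"dx": 0.18,"dy": -0.03,"dz": 0,"twist": 0,"claw": -0.5},{"dx": 0,"dy": 0,"dz": 0,"twist": 0,"claw": -0.5},{"dx": 0,"dy": 0,"dz": 0,"twist": 0,"claw": -0.5}]}}

```text
clock: 3.4
eef_pos: [0.376, 0.2197, 0.3146]
eef_rot: [-179.9, -0.4, 76.6]
force: [-0.3, -0.5, -0.2]
grip_width: 0.0641
```

```bash
python3 snap.py 2 wrist side; python3 - <<'E'
from h import *
d=pickle.load(open("d2.pkl","rb"))
crop(d["side"],230,190,365,291,5.9,"pics/s2c.png")
E
```

```text
3.5 [0.37616256 0.21913994 0.3147323 ] [-179.93622089   -0.44219438   76.60388536] [ 0.5939442  -0.11266126 -0.13423783] [ 0.02821074 -0.02583833  0.03021182] 0.06419302017630646
```

View pics/wrist2.png

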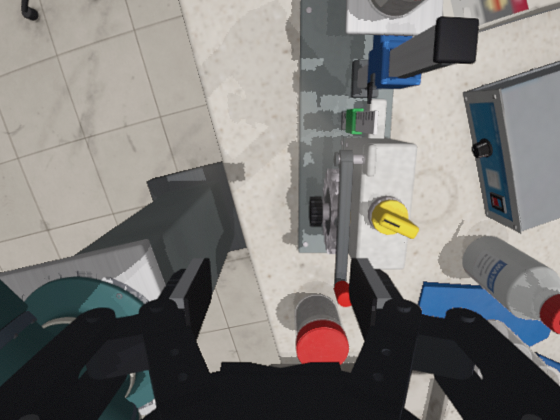

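View pics/s2c.png

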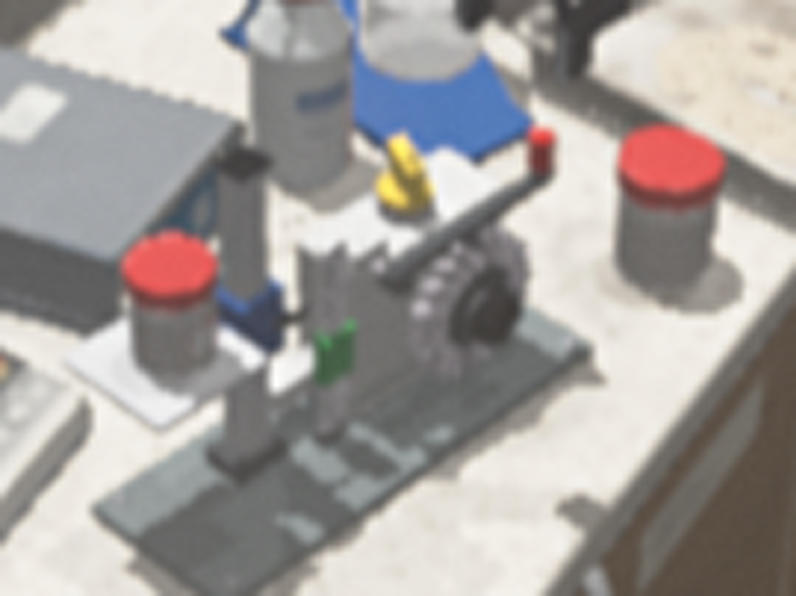

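```bash
python3 - <<'E'
from h import *
d=pickle.load(open("d2.pkl","rb"))
crop(d["wrist"],330,30,430,150,5,"pics/w2c.png")
print(proj(d["side"],[.376,.219,.31]))
E
```

```text
[317.5497352  198.19854263]
```

View pics/w2c.png

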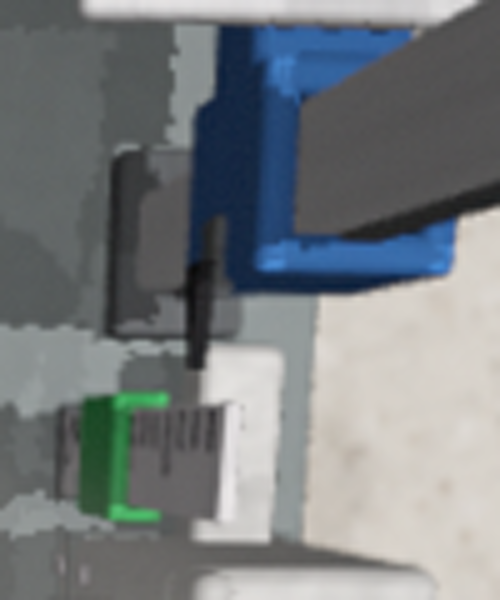

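```bash
python3 - <<'E'
from h import *
d=pickle.load(open("d2.pkl","rb"));W,S=d["wrist"],d["side"]
w=lambda u,v:(W,330+u/5,30+v/5); s=lambda u,v:(S,262+u/14,225+v/14)
yaw=np.radians(-12.3);c,sn=np.cos(yaw),np.sin(yaw);R=np.array([[c,sn],[-sn,c]])
def show(n,o):
    X,e=tri(o); print(n,X.round(4),"lift",(R@(X[:2]-[.4563,.218])).round(4),np.round(e,4))
show("ptr",[w(198,368),s(275,252)])
show("clipmid",[w(100,458),s(350,350)])
show("clip top",[w(120,458),s(352,304)])
show("clip bot",[w(80,458),s(346,396)])
show("jar lid?",[w(198,368),s(265,252)])
E
```

```text
ptr [0.4787 0.2807 0.1179] lift [0.0085 0.066 ] [0.0016 0.0016]
clipmid [0.4649 0.2659 0.0804] lift [-0.0018  0.0487] [0.0011 0.0011]
clip top [0.4653 0.2657 0.0957] lift [-0.0013  0.0485] [0.0018 0.0018]
clip bot [0.4646 0.2664 0.0651] lift [-0.0022  0.049 ] [0. 0.]
jar lid? [0.4801 0.2811 0.1171] lift [0.0098 0.0667] [0.0004 0.0004]
```

Call:
{"op": "apply_moves", "data": {"commands": [{"dx": -0.165,"dy": 0.105,"dz": 0,"twist": -0.012,"claw": 0},{"dx": -0.165,"dy": 0.105,"dz": 0,"twist": 0,"claw": 0},{"dx": -0.165,"dy": 0.105,"dz": 0,"twist": 0,"claw": 0},{"dx": -0.165,"dy": 0.105,"dz": 0,"twist": 0,"claw": 0},{"dx": 0,"dy": 0,"dz": 0.12,"twist": 0,"claw": 0},{"dx": 0,"dy": 0,"dz": 0.12,"twist": 0,"claw": 0},{"dx": 0,"dy": 0,"dz": 0.12,"twist": 0,"claw": 0},{"dx": 0,"dy": 0,"dz": 0,"twist": 0,"claw": 0}]}}

```text
clock: 4.3
eef_pos: [0.4163, 0.0992, 0.2583]
eef_rot: [179.9, -0.5, 77.1]
force: [-0.7, -0.7, 0.1]
grip_width: 0.0426
```

```bash
python3 snap.py 3 wrist
```

```text
4.35 [0.41657673 0.09932924 0.25979323] [179.7848046   -0.51785782  77.06483664] [ 0.43434092 -0.36666637  0.31738587] [-0.05591273  0.03824138  0.0133707 ] 0.04283978296672142
```

View pics/wrist3.png

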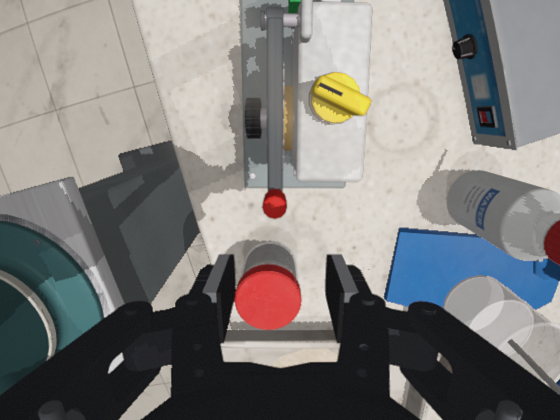

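```bash
python3 - <<'E'
from h import *
d=pickle.load(open("d3.pkl","rb"));W=d["wrist"]; D=pickle.load(open("d0.pkl","rb"))
crop(W,225,130,325,230,5.5,"pics/w3c.png")
print("bigjar",tri([(D["top"],314.3,255),(D["side"],343.8,218.5)]))
E
```

```text
bigjar (array([ 0.37576417, -0.01051503,  0.07864706]), [0.001309535900161454, 0.0013095359001614648])
```

View pics/w3c.png

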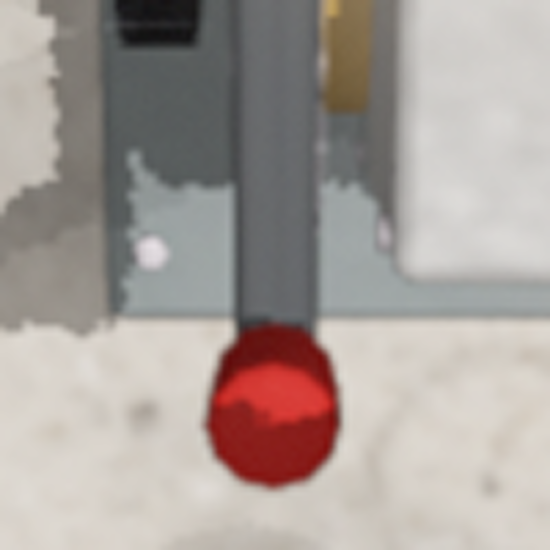

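```bash
python3 - <<'E'
from h import *
d=pickle.load(open("d3.pkl","rb"));W=d["wrist"]; D=pickle.load(open("d1.pkl","rb"))["wrist"]
k=atz(W,274.6,207.3,.17);print(k, tri([(W,274.6,207.3),(D,321.1,121.6)]))
e=np.array([.41657673,.09932924]);y=np.radians(77.06);v=k[:2]-e
print("tool dx,dy mm",1000*(v@[np.cos(y),np.sin(y)]),1000*(v@[np.sin(y),-np.cos(y)]))
E
```

```text
[0.4159264  0.10989496 0.17      ] (array([0.41547923, 0.10962414, 0.16801358]), [0.000395442936462061, 0.00039544293646214516])
tool dx,dy mm 10.151776378276702 -2.9998040364142833
```

Call:
{"op": "apply_moves", "data": {"commands": [{"dx": 0.04,"dy": -0.01,"dz": 0,"twist": 0,"claw": 0},{"dx": 0.03,"dy": -0.01,"dz": 0.05,"twist": -0.005,"claw": 0},{"dx": 0,"dy": 0,"dz": 0.12,"twist": 0,"claw": 0},{"dx": 0,"dy": 0,"dz": 0.12,"twist": 0,"claw": 0},{"dx": 0,"dy": 0,"dz": 0.12,"twist": 0,"claw": 0},{"dx": 0,"dy": 0,"dz": 0.12,"twist": 0,"claw": 0},{"dx": 0,"dy": 0,"dz": 0.06,"twist": 0,"claw": 0},{"dx": 0,"dy": 0,"dz": 0,"twist": 0,"claw": 0}]}}

```text
clock: 5.15
eef_pos: [0.4161, 0.1137, 0.1657]
eef_rot: [179.7, -0.6, 77.8]
force: [0.1, -0.1, 0.2]
grip_width: 0.0424
```

```bash
python3 snap.py 4 wrist side; python3 -c "
from h import *
d=pickle.load(open('d4.pkl','rb'))
crop(d['side'],230,190,365,291,5.9,'pics/s4c.png')"
```

```text
5.25 [0.41661756 0.11379239 0.16733723] [179.57084838  -0.60951417  77.75005404] [ 0.33318794  0.80579774 -0.22604132] [-0.02550292 -0.00497757  0.03499256] 0.042491314008833596
```

View pics/wrist4.png

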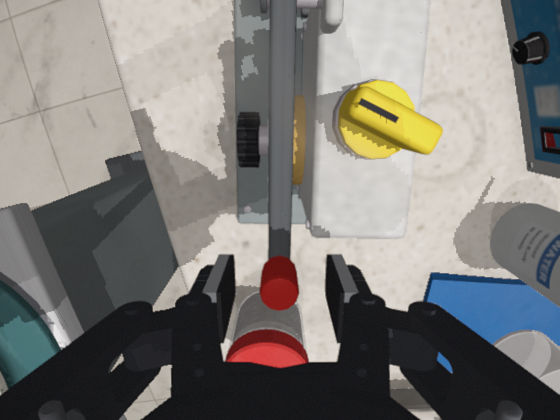

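View pics/s4c.png

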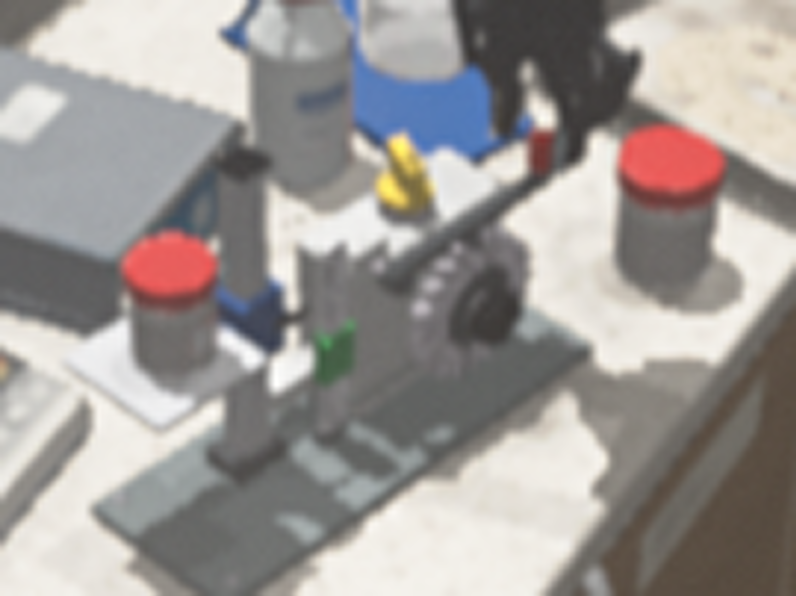

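Call:
{"op": "apply_moves", "data": {"commands": [{"dx": -0.02,"dy": 0,"dz": 0.05,"twist": 0,"claw": 0},{"dx": 0,"dy": 0,"dz": 0.01,"twist": 0,"claw": 0},{"dx": 0,"dy": 0,"dz": 0,"twist": 0,"claw": 1},{"dx": 0,"dy": 0,"dz": 0,"twist": 0,"claw": 1},{"dx": 0,"dy": 0,"dz": 0,"twist": 0,"claw": 1},{"dx": 0,"dy": 0,"dz": 0,"twist": 0,"claw": 1},{"dx": 0,"dy": 0,"dz": 0,"twist": 0,"claw": 1},{"dx": 0,"dy": 0,"dz": 0,"twist": 0,"claw": 1}], "grip_force": 25}}

```text
clock: 6.05
eef_pos: [0.4151, 0.1111, 0.1598]
eef_rot: [179.7, -0.7, 77.8]
force: [-0.8, 0.2, -2.1]
grip_width: 0.0169
```

```bash
python3 snap.py 5 wrist
```

```text
6.1 [0.41512226 0.11112539 0.1597798 ] [179.69471395  -0.66188754  77.76101417] [-0.18523524  0.31919104 -1.97867887] [ 0.13781008  0.10936111 -0.00647553] 0.017336584806167638
```

View pics/wrist5.png

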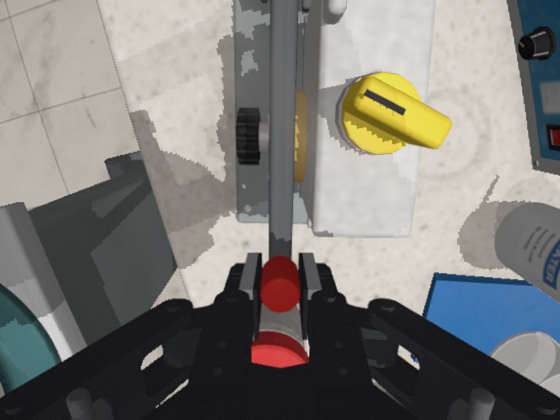

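Call:
{"op": "apply_moves", "data": {"commands": [{"dx": 0.012,"dy": 0,"dz": -0.05,"twist": 0,"claw": 1},{"dx": 0.014,"dy": 0,"dz": -0.05,"twist": 0,"claw": 1},{"dx": 0.018,"dy": 0,"dz": -0.05,"twist": 0,"claw": 1},{"dx": 0.008,"dy": 0,"dz": -0.02,"twist": 0,"claw": 1},{"dx": 0,"dy": 0,"dz": 0,"twist": 0,"claw": 1},{"dx": 0,"dy": 0,"dz": 0,"twist": 0,"claw": 1},{"dx": 0,"dy": 0,"dz": 0,"twist": 0,"claw": 1},{"dx": 0,"dy": 0,"dz": 0,"twist": 0,"claw": 1}]}}

```text
clock: 6.9
eef_pos: [0.417, 0.1196, 0.1878]
eef_rot: [179.7, -0.7, 77.8]
force: [2.0, 2.1, -4.1]
grip_width: 0.017
```

```bash
python3 snap.py 6 side; python3 -c "
from h import *
d=pickle.load(open('d6.pkl','rb'))
crop(d['side'],230,190,365,291,5.9,'pics/s6c.png')"
```

```text
6.95 [0.41700371 0.11964333 0.18772191] [179.66204124  -0.72166033  77.78393482] [ 1.22252859  1.94022159 -3.19020432] [ 0.20518848 -0.15048358 -0.02125849] 0.016914985758054567
```

View pics/s6c.png

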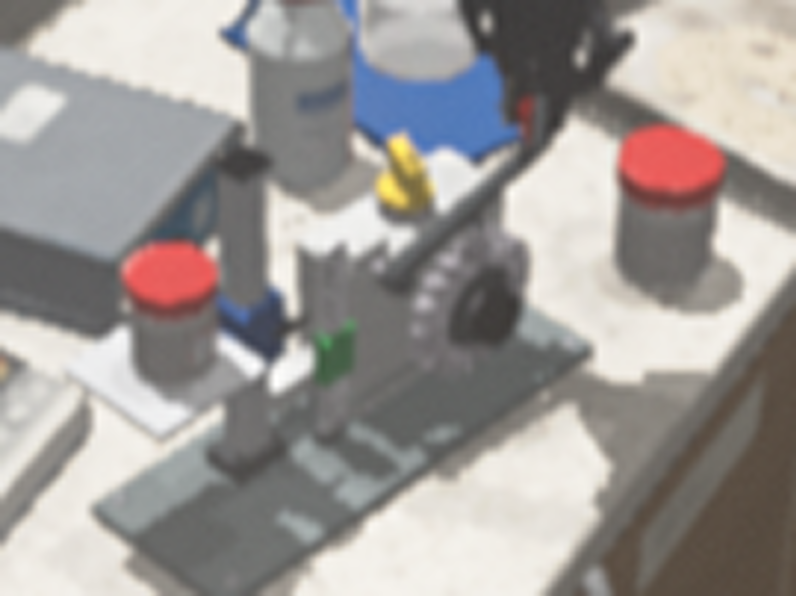

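The pawl is up (knob at about (318,210)) and the carriage has sunk a few mm. The red lid's top edge has moved from crop row 233 to 242, about 1.5 px.

Call:
{"op": "apply_moves", "data": {"commands": [{"claw": 1,"dx": 0,"dy": 0,"dz": 0,"twist": 0},{"claw": 1,"dx": 0,"dy": 0,"dz": 0,"twist": 0},{"claw": 1,"dx": 0,"dy": 0,"dz": 0,"twist": 0},{"claw": 1,"dx": 0,"dy": 0,"dz": 0,"twist": 0},{"claw": 1,"dx": 0,"dy": 0,"dz": 0,"twist": 0},{"claw": 1,"dx": 0,"dy": 0,"dz": 0,"twist": 0},{"claw": 1,"dx": 0,"dy": 0,"dz": 0,"twist": 0},{"claw": 1,"dx": 0,"dy": 0,"dz": 0,"twist": 0}]}}

```text
clock: 7.75
eef_pos: [0.417, 0.1195, 0.1875]
eef_rot: [179.7, -0.7, 77.8]
force: [1.7, 3.1, -3.1]
grip_width: 0.0168
```

Call:
{"op": "apply_moves", "data": {"commands": [{"claw": 1,"dx": 0,"dy": 0,"dz": 0,"twist": 0},{"claw": 1,"dx": 0,"dy": 0,"dz": 0,"twist": 0},{"claw": 1,"dx": 0,"dy": 0,"dz": 0,"twist": 0},{"claw": 1,"dx": 0,"dy": 0,"dz": 0,"twist": 0},{"claw": 1,"dx": 0,"dy": 0,"dz": 0,"twist": 0},{"claw": 1,"dx": 0,"dy": 0,"dz": 0,"twist": 0},{"claw": 1,"dx": 0,"dy": 0,"dz": 0,"twist": 0},{"claw": 1,"dx": 0,"dy": 0,"dz": 0,"twist": 0}]}}

```text
clock: 8.55
eef_pos: [0.417, 0.1195, 0.1875]
eef_rot: [179.7, -0.7, 77.8]
force: [1.0, 2.9, -3.5]
grip_width: 0.0171
```

```bash
python3 snap.py 7 side; cat > sink.py <<'E'
# sink estimate: vertical shift of the jar's lid patch between d0 and now, along vertical line
import sys
from h import *
A=pickle.load(open("d0.pkl","rb"))["side"];B=pickle.load(open(f"d{sys.argv[1]}.pkl","rb"))["side"]
for nm,(x0,y0,x1,y1),P in [("jar",(249,228,269,256),[.508,.369,.19]),("blue",(266,236,280,251),[.487,.30,.118])]:
    t=cv2.resize(A["color"][y0:y1,x0:x1],None,fx=10,fy=10,interpolation=cv2.INTER_CUBIC)
    b=cv2.resize(B["color"][y0-3:y1+20,x0-4:x1+4],None,fx=10,fy=10,interpolation=cv2.INTER_CUBIC)
    m=cv2.matchTemplate(b,t,cv2.TM_CCOEFF_NORMED);_,v,_,l=cv2.minMaxLoc(m)
    dy=l[1]/10-3; s=proj(A,np.array(P)-[0,0,.04])[1]-proj(A,P)[1]
    print(nm,"px",l[0]/10-4,dy,"score",round(v,3),"sink mm",round(dy*40/s,1))
E
python3 sink.py 6; python3 sink.py 7; python3 -c "
from h import *
d=pickle.load(open('d7.pkl','rb'))
crop(d['side'],230,190,365,291,5.9,'pics/s7c.png')"
```

```text
8.6 [0.41699283 0.11952378 0.18748906] [179.66996331  -0.72128899  77.76844417] [ 1.9940759   2.8031711  -4.03525398] [ 0.28070094 -0.17155345 -0.02678656] 0.01707579238766263
jar px 0.0 1.2999999999999998 score 0.976 sink mm 5.7
blue px 0.0 1.2999999999999998 score 0.992 sink mm 6.0
jar px 0.20000000000000018 5.199999999999999 score 0.882 sink mm 22.7
blue px 0.0 4.9 score 0.983 sink mm 22.7
```

View pics/s7c.png

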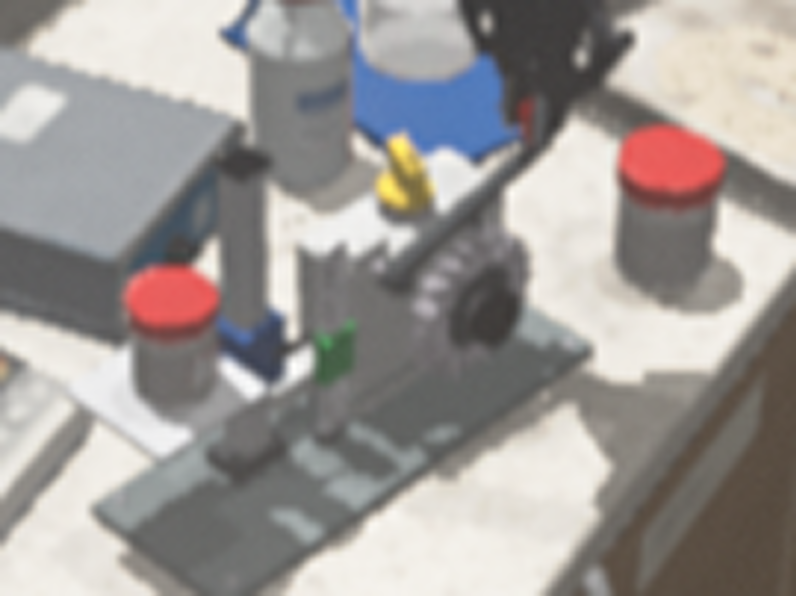

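Call:
{"op": "apply_moves", "data": {"commands": [{"claw": 1,"dx": 0,"dy": 0,"dz": 0,"twist": 0},{"claw": 1,"dx": 0,"dy": 0,"dz": 0,"twist": 0},{"claw": 1,"dx": 0,"dy": 0,"dz": 0,"twist": 0},{"claw": 1,"dx": 0,"dy": 0,"dz": 0,"twist": 0},{"claw": 1,"dx": 0,"dy": 0,"dz": 0,"twist": 0},{"claw": 1,"dx": 0,"dy": 0,"dz": 0,"twist": 0},{"claw": 1,"dx": 0,"dy": 0,"dz": 0,"twist": 0},{"claw": 1,"dx": 0,"dy": 0,"dz": 0,"twist": 0}]}}

```text
clock: 9.4
eef_pos: [0.417, 0.1195, 0.1875]
eef_rot: [179.7, -0.7, 77.8]
force: [1.2, 2.3, -3.9]
grip_width: 0.0171
```

Call:
{"op": "apply_moves", "data": {"commands": [{"claw": 1,"dx": 0,"dy": 0,"dz": 0,"twist": 0},{"claw": 1,"dx": 0,"dy": 0,"dz": 0,"twist": 0},{"claw": 1,"dx": 0,"dy": 0,"dz": 0,"twist": 0},{"claw": 0,"dx": 0,"dy": 0,"dz": 0,"twist": 0},{"claw": 0,"dx": 0,"dy": 0,"dz": 0,"twist": 0},{"claw": 0,"dx": 0,"dy": 0,"dz": 0,"twist": 0},{"claw": 0,"dx": 0,"dy": 0,"dz": 0,"twist": 0},{"claw": 0,"dx": 0,"dy": 0,"dz": 0,"twist": 0}]}}

```text
clock: 10.2
eef_pos: [0.4173, 0.1191, 0.1886]
eef_rot: [179.6, -0.7, 77.8]
force: [0.0, -0.2, 0.5]
grip_width: 0.0429
```

```bash
python3 snap.py 8 side wrist; python3 sink.py 8; python3 -c "
from h import *
d=pickle.load(open('d8.pkl','rb'))
crop(d['side'],230,190,365,291,5.9,'pics/s8c.png')"
```

```text
10.3 [0.41724552 0.11915653 0.18848816] [179.59156795  -0.69541014  77.75284019] [-0.30994747  0.1735524   0.19212527] [-0.01308863  0.01508668 -0.00344111] 0.04287440517087902
jar px 0.2999999999999998 9.0 score 0.81 sink mm 39.3
blue px 0.20000000000000018 8.7 score 0.908 sink mm 40.3
```

View pics/s8c.png

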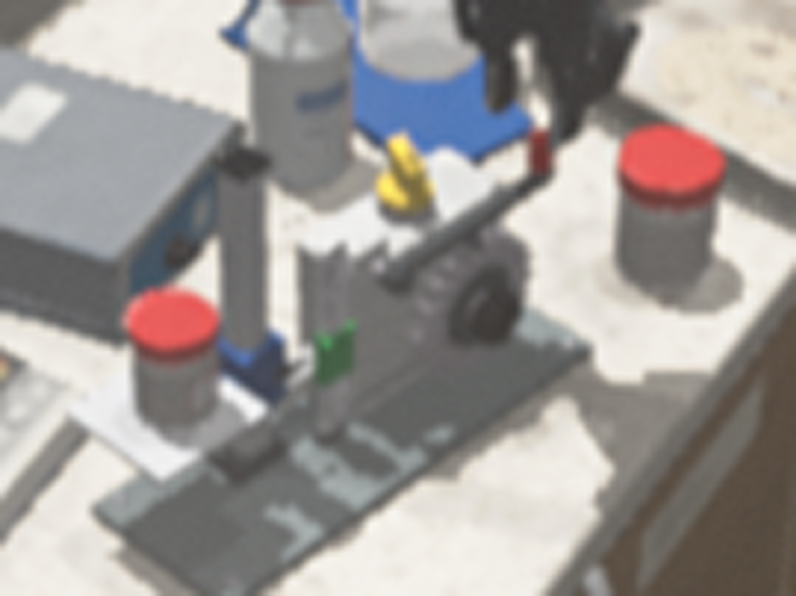

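View pics/wrist8.png

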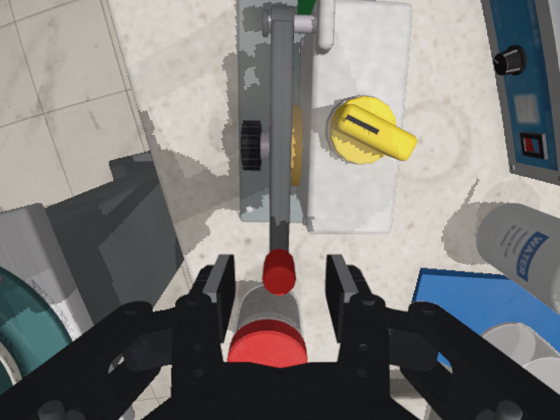

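The pawl is down (knob back at crop (541,150)) and the sink is about 39.5 mm. That puts the pointer at z ≈ 0.078 against the clip's middle at 0.080. I'll refine the lock's bar from this wrist picture.

```bash
python3 - <<'E'
from h import *
d=pickle.load(open("d8.pkl","rb"));W=d["wrist"]
crop(W,315,80,425,180,7,"pics/w8c.png")
E
```

```text
(no output)
```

View pics/w8c.png

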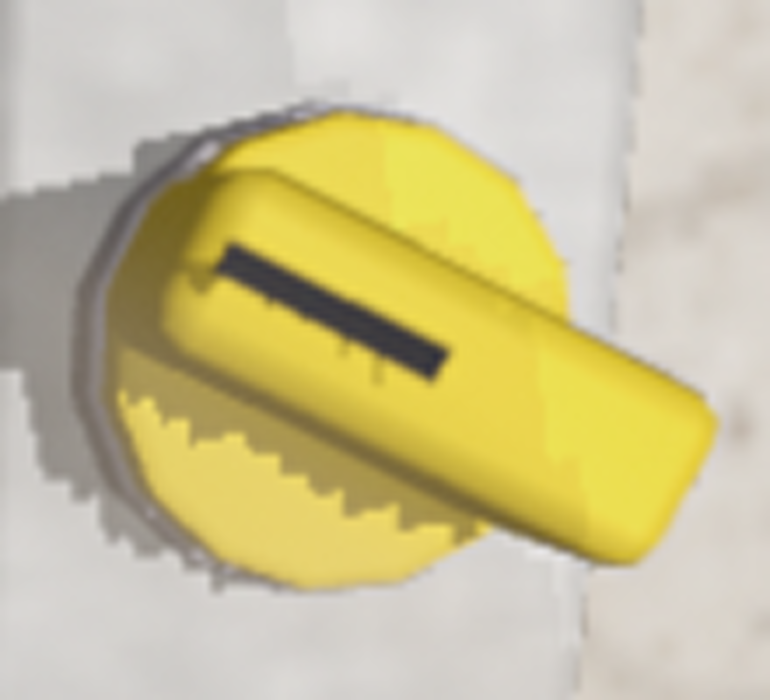

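Call:
{"op": "apply_moves", "data": {"commands": [{"dx": 0,"dy": 0,"dz": -0.15,"twist": 0,"claw": 0},{"dx": 0,"dy": 0,"dz": -0.15,"twist": 0,"claw": 0},{"dx": 0,"dy": 0,"dz": -0.1,"twist": 0,"claw": 0},{"dx": 0,"dy": 0,"dz": 0,"twist": -0.09,"claw": 0},{"dx": 0,"dy": 0,"dz": 0,"twist": -0.09,"claw": 0},{"dx": 0,"dy": 0,"dz": 0,"twist": -0.09,"claw": 0},{"dx": 0,"dy": 0,"dz": 0,"twist": -0.09,"claw": 0},{"dx": 0,"dy": 0,"dz": 0,"twist": -0.09,"claw": 0}]}}

```text
clock: 11.1
eef_pos: [0.4166, 0.1185, 0.2511]
eef_rot: [179.2, -0.2, 119.6]
force: [-0.2, -1.0, -0.2]
grip_width: 0.0429
```

```bash
python3 - <<'E'
from h import *
W=pickle.load(open("d8.pkl","rb"))["wrist"];W1=pickle.load(open("d1.pkl","rb"))["wrist"]
w=lambda u,v:(W,315+u/7,80+v/7)
a,b=atz(*w(205,250),.172),atz(*w(670,490),.172)
print((a+b)/2,np.linalg.norm(b-a),np.degrees(np.arctan2(*(b-a)[1::-1])))
for p,q in [((270,170),(715,405)),((170,340),(600,560)),((230,257),(440,365))]:
    a,b=atz(*w(*p),.172),atz(*w(*q),.172);print(np.degrees(np.arctan2(*(b-a)[1::-1])))
print("tri",tri([w(438,370),(W1,260+546/4.4,117/4.4)]))
E
```

```text
[0.47482467 0.17301171 0.172     ] 0.0347098823748628 -37.49022499055661
-37.613864290184104
-37.66197839888353
-37.552826948324444
tri (array([0.47487767, 0.17302753, 0.17053293]), [9.980519065304601e-05, 9.98051906531301e-05])
```

Call:
{"op": "apply_moves", "data": {"commands": [{"dx": 0,"dy": 0,"dz": 0,"twist": -0.09,"claw": 0},{"dx": 0,"dy": 0,"dz": 0,"twist": -0.09,"claw": 0},{"dx": 0,"dy": 0,"dz": 0,"twist": -0.07,"claw": 0},{"dx": -0.022,"dy": 0.131,"dz": 0,"twist": 0,"claw": 0},{"dx": -0.022,"dy": 0.131,"dz": 0,"twist": 0,"claw": 0},{"dx": -0.022,"dy": 0.131,"dz": 0,"twist": 0,"claw": 0},{"dx": -0.022,"dy": 0.131,"dz": 0,"twist": 0,"claw": 0},{"dx": 0,"dy": 0,"dz": 0,"twist": 0,"claw": 0}]}}

```text
clock: 11.9
eef_pos: [0.4764, 0.1755, 0.2525]
eef_rot: [179.2, 0.1, 143.4]
force: [-0.0, 0.7, -0.4]
grip_width: 0.0427
```

```bash
python3 snap.py 9 wrist;python3 - <<'E'
from plant import r
import numpy as np
s=r.state();e=s["eef_pos"];y=np.radians(s["eef_rot"][2]);v=np.array([.4748,.173])-e[:2]
print(v@[np.cos(y),np.sin(y)]/.15,v@[np.sin(y),-np.cos(y)]/.15,s["q"])
E
```

```text
11.95 [0.47576929 0.17485932 0.25257167] [1.79202839e+02 1.20497177e-01 1.43385496e+02] [-0.09379469  0.11740964 -0.13162544] [-0.01960955 -0.0702507  -0.0459291 ] 0.042399123990119705
-0.0022062268449949676 -0.013803486970848563 [ 17.08993151 -15.25477642 102.34977986   0.37503346  92.19112428
 -36.27972924]
```

View pics/wrist9.png

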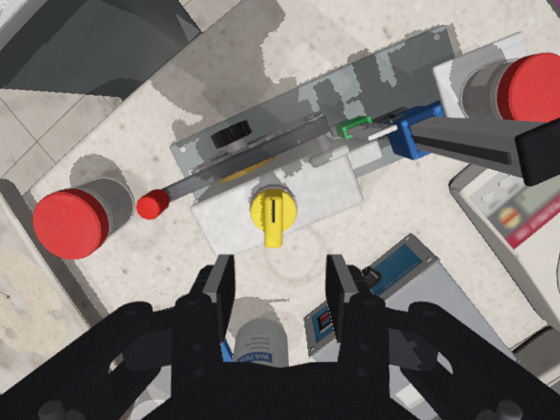

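```bash
python3 - <<'E'
from h import *
from plant import r
W=pickle.load(open("d9.pkl","rb"))["wrist"]
crop(W,235,170,315,260,6.5,"pics/w9c.png")
E
```

```text
(no output)
```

View pics/w9c.png

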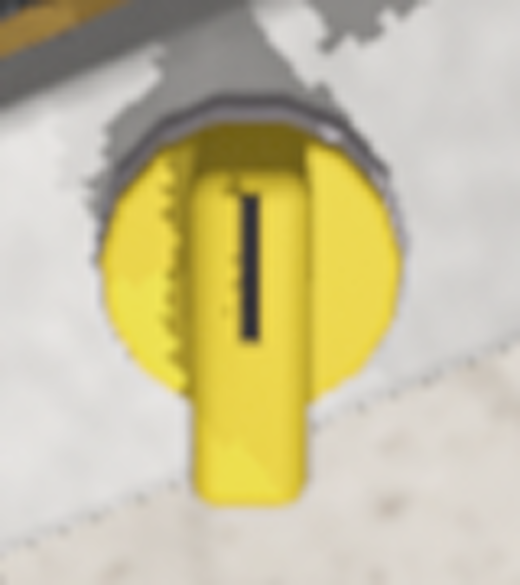

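```bash
python3 - <<'E'
from h import *
from plant import r
W=pickle.load(open("d9.pkl","rb"))["wrist"]
k=atz(W,235+248/6.5,170+336/6.5,.172);print(k)
s=r.state();e=s["eef_pos"];y=np.radians(s["eef_rot"][2]);v=k[:2]-e[:2]
print(e,s["eef_rot"],v@[np.cos(y),np.sin(y)]/.15,v@[np.sin(y),-np.cos(y)]/.15)
a,b=atz(W,235+250/6.5,170+195/6.5,.172),atz(W,235+249/6.5,170+340/6.5,.172);print(np.degrees(np.arctan2(*(b-a)[1::-1])))
E
```

```text
[0.4745048  0.17372646 0.172     ]
[0.47576929 0.17485932 0.25257167] [1.79202839e+02 1.20497177e-01 1.43385496e+02] 0.0022619644220527035 -0.011089856653541723
-37.292487682526364
```

Call:
{"op": "apply_moves", "data": {"commands": [{"dx": 0,"dy": -0.018,"dz": 0,"twist": 0.01,"claw": 0},{"dx": 0,"dy": 0,"dz": 0.12,"twist": 0,"claw": 0},{"dx": 0,"dy": 0,"dz": 0.12,"twist": 0,"claw": 0},{"dx": 0,"dy": 0,"dz": 0.12,"twist": 0,"claw": 0},{"dx": 0,"dy": 0,"dz": 0.12,"twist": 0,"claw": 0},{"dx": 0,"dy": 0,"dz": 0.06,"twist": 0,"claw": 0},{"dx": 0,"dy": 0,"dz": 0.02,"twist": 0,"claw": 0},{"dx": 0,"dy": 0,"dz": 0,"twist": 0,"claw": 0}]}}

```text
clock: 12.75
eef_pos: [0.4717, 0.1702, 0.1613]
eef_rot: [179.2, 0.1, 142.2]
force: [0.3, 0.1, -0.1]
grip_width: 0.0428
```

```bash
python3 snap.py 10 wrist
```

```text
12.8 [0.47188871 0.17028645 0.16173859] [1.79206106e+02 1.31735619e-01 1.42216564e+02] [ 0.02426841 -0.19321308  0.05677028] [-0.00462087 -0.02241599 -0.05035585] 0.04278321906333583
```

View pics/wrist10.png

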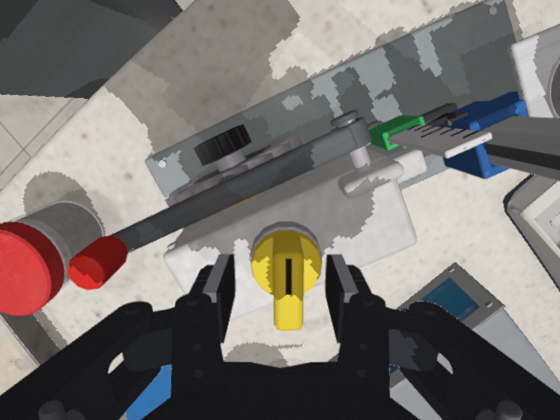

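Call:
{"op": "apply_moves", "data": {"commands": [{"dx": 0,"dy": 0.027,"dz": 0,"twist": 0,"claw": 0},{"dx": 0,"dy": 0,"dz": 0,"twist": 0,"claw": 1},{"dx": 0,"dy": 0,"dz": 0,"twist": 0,"claw": 1},{"dx": 0,"dy": 0,"dz": 0,"twist": 0,"claw": 1},{"dx": 0,"dy": 0,"dz": 0,"twist": 0,"claw": 1},{"dx": 0,"dy": 0,"dz": 0,"twist": 0,"claw": 1},{"dx": 0,"dy": 0,"dz": 0,"twist": 0,"claw": 1},{"dx": 0,"dy": 0,"dz": 0,"twist": 0,"claw": 1}], "grip_force": 40}}

```text
clock: 13.6
eef_pos: [0.4743, 0.1727, 0.1641]
eef_rot: [179.4, 0.2, 142.2]
force: [-0.8, -0.9, -1.6]
grip_width: 0.012
```

```bash
python3 snap.py 11 wrist side; python3 sink.py 11
```

```text
13.7 [0.47425664 0.17267485 0.16407635] [179.35664688   0.20356165 142.2088072 ] [-0.18904806 -0.89874395 -1.29140471] [-0.13974289  0.0447782   0.04024296] 0.012082938920715516
jar px 0.2999999999999998 9.0 score 0.81 sink mm 39.3
blue px 0.20000000000000018 8.7 score 0.908 sink mm 40.3
```

View pics/wrist11.png

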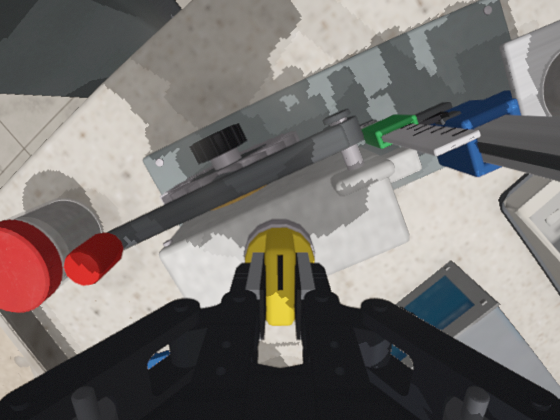

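Call:
{"op": "apply_moves", "data": {"commands": [{"dx": 0,"dy": 0,"dz": 0,"twist": 0.08,"claw": 1},{"dx": 0,"dy": 0,"dz": 0,"twist": 0.08,"claw": 1},{"dx": 0,"dy": 0,"dz": 0,"twist": 0.08,"claw": 1},{"dx": 0,"dy": 0,"dz": 0,"twist": 0.08,"claw": 1},{"dx": 0,"dy": 0,"dz": 0,"twist": 0.08,"claw": 1},{"dx": 0,"dy": 0,"dz": 0,"twist": 0.08,"claw": 1},{"dx": 0,"dy": 0,"dz": 0,"twist": 0.08,"claw": 1},{"dx": 0,"dy": 0,"dz": 0,"twist": 0,"claw": 1}]}}

```text
clock: 14.5
eef_pos: [0.4747, 0.1727, 0.164]
eef_rot: [179.4, -0.4, 89.9]
force: [-0.8, -0.4, -2.3]
grip_width: 0.0122
```

```bash
python3 snap.py 12 wrist
```

```text
14.55 [0.47465403 0.17266613 0.16409488] [179.38660512  -0.35109401  90.11965008] [-0.1777586  -0.80365614 -2.39640972] [-0.30365931  0.00110382 -0.09531155] 0.012142288883176047
```

View pics/wrist12.png

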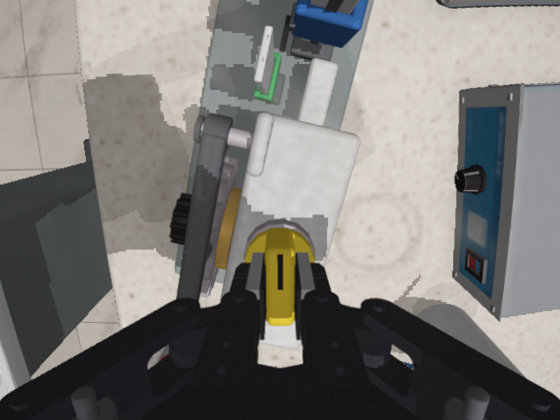

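Call:
{"op": "apply_moves", "data": {"commands": [{"dx": 0,"dy": 0,"dz": 0,"twist": 0.05,"claw": 1},{"dx": 0,"dy": 0,"dz": 0,"twist": 0.05,"claw": 1},{"dx": 0,"dy": 0,"dz": 0,"twist": 0.04,"claw": 1},{"dx": 0,"dy": 0,"dz": 0,"twist": 0.03,"claw": 1},{"dx": 0,"dy": 0,"dz": 0,"twist": 0.02,"claw": 1},{"dx": 0,"dy": 0,"dz": 0,"twist": 0.02,"claw": 1},{"dx": 0,"dy": 0,"dz": 0,"twist": 0.02,"claw": 1},{"dx": 0,"dy": 0,"dz": 0,"twist": 0,"claw": 1}]}}

```text
clock: 15.35
eef_pos: [0.4747, 0.1726, 0.1642]
eef_rot: [179.5, -0.5, 70.2]
force: [0.3, -1.6, -1.6]
grip_width: 0.0123
```

```bash
python3 snap.py 13 wrist side; python3 sink.py 13
```

```text
15.45 [0.47472316 0.17257765 0.16421655] [179.49604375  -0.48124132  70.27945864] [ 0.10714379 -1.53661951 -1.81037084] [-0.58785493  0.03094792  1.69197347] 0.012121042707310074
jar px 0.2999999999999998 9.0 score 0.81 sink mm 39.3
blue px 0.20000000000000018 8.7 score 0.907 sink mm 40.3
```

View pics/wrist13.png

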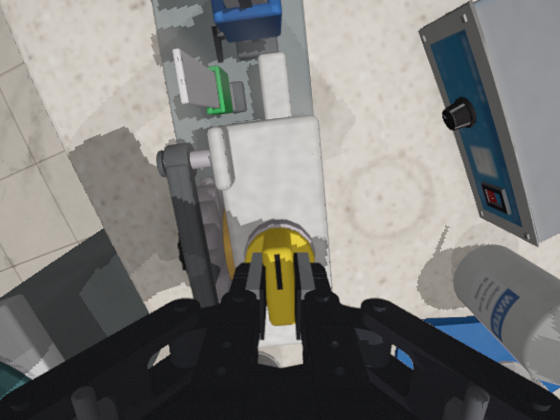

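The stop torque has risen to 1.7 N m at yaw 70°, about 6° past the computed stop, so the knob is tight. I'll open, rise and back away.

Call:
{"op": "apply_moves", "data": {"commands": [{"dx": 0,"dy": 0,"dz": 0,"twist": 0,"claw": 0},{"dx": 0,"dy": 0,"dz": 0,"twist": 0,"claw": 0},{"dx": 0,"dy": 0,"dz": 0,"twist": 0,"claw": 0},{"dx": 0,"dy": 0,"dz": 0,"twist": 0,"claw": 0},{"dx": 0,"dy": 0,"dz": -0.1,"twist": 0,"claw": 0},{"dx": 0,"dy": 0,"dz": -0.2,"twist": 0,"claw": 0},{"dx": 0,"dy": 0,"dz": -0.2,"twist": 0,"claw": 0},{"dx": 0,"dy": 0,"dz": -0.2,"twist": 0,"claw": 0}]}}

```text
clock: 16.25
eef_pos: [0.4725, 0.1716, 0.2723]
eef_rot: [179.7, -0.4, 70.2]
force: [-1.0, 0.1, -0.6]
grip_width: 0.0426
```

Call:
{"op": "apply_moves", "data": {"commands": [{"dx": -0.2,"dy": 0,"dz": -0.1,"twist": 0,"claw": 0},{"dx": -0.2,"dy": 0,"dz": -0.1,"twist": 0,"claw": 0},{"dx": -0.2,"dy": 0,"dz": 0,"twist": 0,"claw": 0},{"dx": 0,"dy": 0,"dz": 0,"twist": 0,"claw": 0},{"dx": 0,"dy": 0,"dz": 0,"twist": 0,"claw": 0},{"dx": 0,"dy": 0,"dz": 0,"twist": 0,"claw": 0},{"dx": 0,"dy": 0,"dz": 0,"twist": 0,"claw": 0},{"dx": 0,"dy": 0,"dz": 0,"twist": 0,"claw": 0}]}}

```text
clock: 17.05
eef_pos: [0.4412, 0.0859, 0.315]
eef_rot: [179.1, -0.8, 70.3]
force: [-0.3, 0.3, -0.6]
grip_width: 0.0426
```

```bash
python3 snap.py 14 wrist side top; python3 sink.py 14; python3 -c "
from h import *
d=pickle.load(open('d14.pkl','rb'))
crop(d['side'],230,190,365,291,5.9,'pics/s14c.png')"
```

```text
17.2 [0.44114062 0.08576943 0.31482973] [179.15470455  -0.75408255  70.26585466] [ 0.04501624 -0.04967668 -0.73859163] [-0.00725248 -0.05050524 -0.01574421] 0.04264709887725898
jar px 0.2999999999999998 9.0 score 0.81 sink mm 39.3
blue px 0.20000000000000018 8.7 score 0.907 sink mm 40.3
```

View pics/wrist14.png

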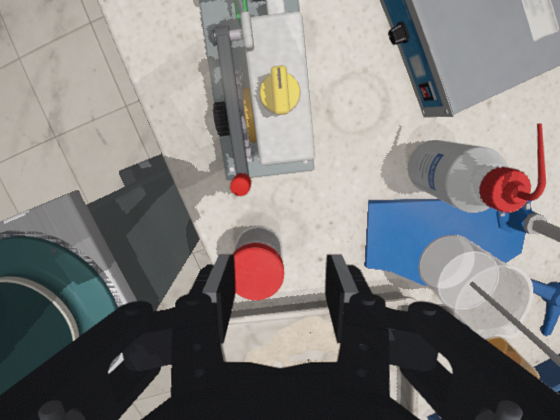

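View pics/s14c.png

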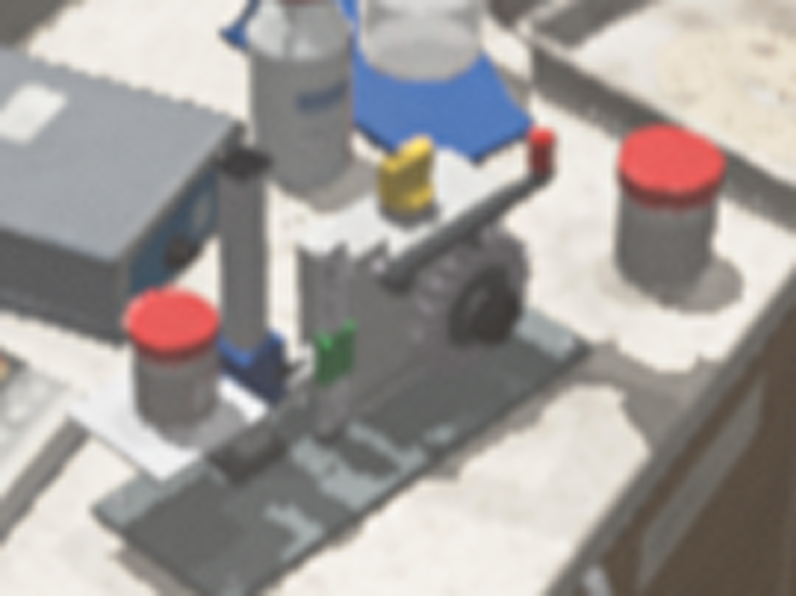

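Next I measure the final bar angle in an enlarged crop.

```bash
python3 -c "
from h import *
W=pickle.load(open('d14.pkl','rb'))['wrist']
crop(W,240,50,320,130,7,'pics/w14c.png')"
```

```text
(no output)
```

View pics/w14c.png

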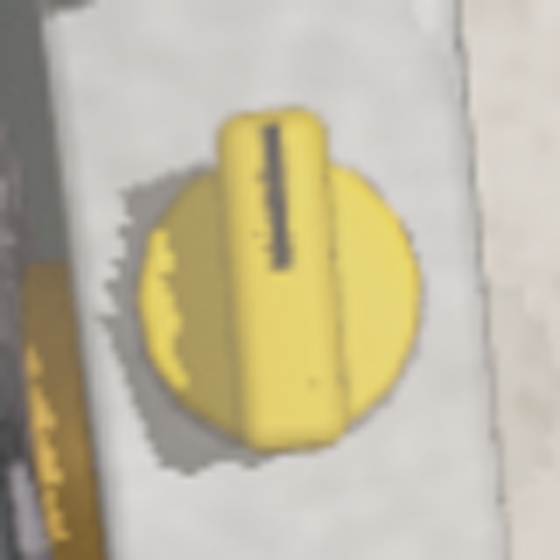

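```bash
python3 - <<'E'
from h import *
W=pickle.load(open('d14.pkl','rb'))['wrist']
w=lambda u,v:(W,240+u/7,50+v/7)
for p,q in [((271,125),(283,268)),((220,130),(246,430)),((326,130),(347,425))]:
    a,b=atz(*w(*p),.172),atz(*w(*q),.172);x=np.degrees(np.arctan2(*(b-a)[1::-1]));print(x,"lock",np.radians(-12.3-x))
for p,q in [((45,20),(108,555)),((460,20),(505,520))]:
    a,b=atz(*w(*p),.128),atz(*w(*q),.128);x=np.degrees(np.arctan2(*(b-a)[1::-1]));print("box",x+90)
E
```

```text
-104.71542335659191 lock 1.6129534171969986
-104.80925124344867 lock 1.6145910227528377
-105.17825354499165 lock 1.6210313278621997
box -13.799508883403504
box -13.290034363347644
```

```bash
python3 - <<'E'
from h import *
d=pickle.load(open('d14.pkl','rb'));S=d["side"]
crop(S,262,230,302,270,14,"pics/s14d.png")
for z in (.0614,.0804,.0994): print(z,(proj(S,[.4795,.281,z])-[262,230])*14,(proj(S,[.465,.266,z])-[262,230])*14)
E
```

```text
0.0614 [266.31282027 348.6694592 ] [345.24109085 335.31830989]
0.0804 [266.02063207 292.48610953] [345.46317693 279.18834531]
0.0994 [265.72397677 235.56822795] [345.68810691 222.32610493]
```

View pics/s14d.png

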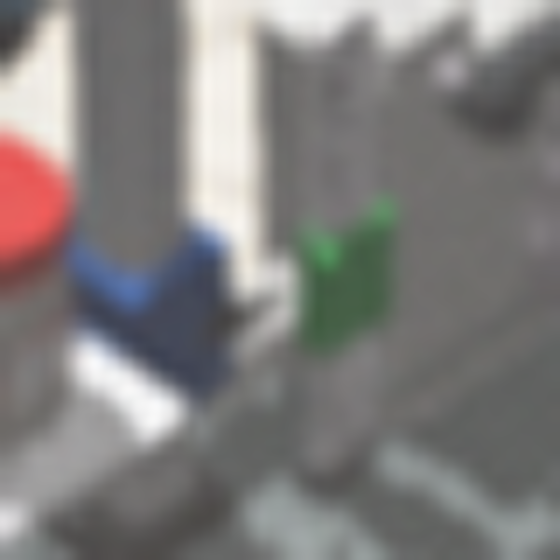

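View pics/top14.png

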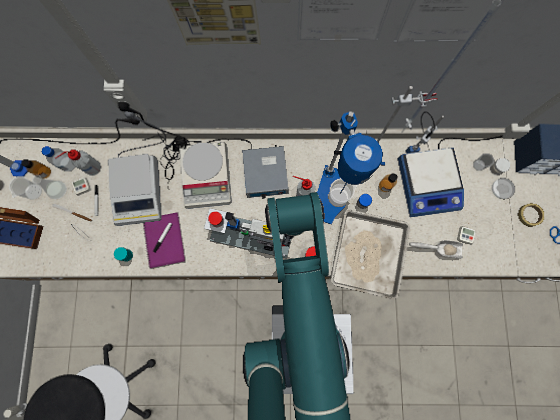

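The pointer tip is at about (255,303) in the crop, which gives z ≈ 0.077 (limits 0.061 to 0.099). The pawl is down, the jar is upright, the bystanders are in place and the gripper is clear, so I'm handing in.

```bash
python3 -c "
from plant import r
print(r.sign_off())"
```

```text
the job is handed in; nothing more can be done
None
```

The lift is down at the green clip and locked, and I handed the job in at about 17 s of the 58 s allowed. `r.sign_off()` reports no verdict, so what follows rests on my own last checks.

I gripped the red pawl knob and raised it about 0.2 rad. The carriage sank at about 10 mm/s, and I opened the jaws so that the pawl dropped back into the teeth. Then I gripped the yellow knob's bar, turned it clockwise to its stop, released it and backed the arm away.

Last checks:
- **Carriage:** it sank 39 to 40 mm, which matches 5 teeth (39.5 mm), and the reading did not change afterwards. The pointer is at z ≈ 0.077–0.078 m and the clip's middle at 0.080 m, so it is 2 to 3 mm low against the 19 mm allowed.
- **Pawl:** it is down, with its knob back where it started in the side view.
- **Yellow knob:** the bar measures about 1.61 rad against the 1.6 rad stop, and the wrist torque rose to 1.7 N m there.
- **Jar and bystanders:** the red-lidded jar stands upright on its table. No bystander looks moved, though that was judged by eye from the pictures rather than measured. The gripper is clear.

Two measurements disagreed. My first estimate of the jar lid's height put the pointer about 15 mm too high because I had misjudged the centre of the lid's ellipse. My final camera estimates of the gearbox's yaw were also 1 to 1.5° off the -12.3° I used. Neither affects the result.

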